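Take the middle snack box out of the stack

TASK

Three lidded snack boxes stand in one stack on the worktop. Lift the top box off and set it down aside, move the middle box onto the wooden tray so that it lies flat inside the rim beside the teaspoon, then put the top box back, square on the bottom box. Leave the bottom box, and the single box standing by itself on the left, where they are.

Things in the scene. Friction and masses are not known exactly. Their poses are not given: they have to be found in the camera images.
- upper_box: top box of the stack: closed food box, off-white with grey lid, 60 mm along its x, 100 mm along its y, 40 mm high, straight sides, flat top; 0.15 to 0.3 kg; origin at the centre of its underside, z up. To be held across its 60 mm width (along its x), from above.
- middle_box: middle box of the stack: same shape and materials, 60 mm (x) by 100 mm (y), but 52 mm high; 0.2 to 0.4 kg; origin at the centre of its underside, z up
- lower_box: bottom box of the stack, standing on the worktop: 60 mm (x) by 100 mm (y), 40 mm high; origin at the centre of its underside, z up, so the middle box starts 40 mm above it and the top box 92 mm above it. The boxes' lids are flat: they simply rest on one another with their long sides in line to within a few degrees
- spare_box: a fourth box, like the top one (60 x 100 x 40 mm), standing by itself on the front strip of the worktop at the left, between the sink and the robot; not part of the job. A black car key fob lies just right of it
- tray: fixed wooden tray, 220 mm along its x (away from the robot), 170 mm along its y; floor 6 mm above the worktop, rim 14 mm high and 8 mm wide; origin at the centre of its underside. The teaspoon lies across its far end, along the tray's y about 70 mm beyond the centre (x +0.07); the nearer part is empty, and the middle box has room there with its long side along the tray's y (or x), centred 25 mm nearer to the robot than the tray's centre
- free_spot (a point): middle of a piece of worktop (z = 0) that is always free, on the front strip before the dish rack: a good place to set the top box aside with its long side along the world y. The level strip here runs from about x 0.43 to x 0.505, where the 3 mm high sink rim begins; the rack begins at about x 0.57. Any other free worktop will do. Beware of the wall shelf at the far right

How it is judged:
By the outcome, as a careful person would: the job done as asked, in the order asked, and still so for the second after the job is handed in, with the robot touching nothing.
It also fails if it takes over 72 s, if anything falls off the work surface, if the arm or the gripper's body presses on something with over 40 N, if the wrist force passes 120 N, or if a joint passes its speed limit or range.

ROBOT

A 6-joint arm with a two-finger parallel gripper is mounted at the origin on a cart in front of the work surface, level with it; the furniture and walls round the work are solid. World frame = base frame: x ahead of the robot, y to its left, z up, the work surface at z = 0. Lengths are in mm, angles in rad, forces in N, time in s.
With the tool pointing down it reaches from about 300 to 775 mm from the base axis. Payload 14.6 kg.
Tool frame: the origin (TCP) lies between the finger pads; the fingertips stand 19 mm ahead of it and the grasp point (between the pads) is the TCP; z points along the fingers, y is the line along which they close (so a half turn about z gives the same grasp; the last joint's range is limited). The gripper opens to 94 mm and grips with 3 to 60 N. Pads are 16 mm wide; open, the fingers measure 119 mm over their backs; the gripper's body (75 mm by 177 mm) begins 78 mm behind the grasp point.
Start: joints at [1.162, 0.3, 1.521, -0, 1.321, -0.067], TCP at [184.348, 518.175, 224.446] pointing down, gripper open.
Joint ranges: [-3.03, 3.03], [-0.79, 2.21], [0.23, 2.52], [-1.04, 4.18], [0, 3.07], [-2.55, 2.55]. Speed limits (rad/s): [2.22, 2.22, 2.57, 3.14, 3.14, 3.14].

INTERFACE

Orientations are given as [roll, pitch, yaw] about the fixed x, y, z axes, in that order (R = Rz(yaw) Ry(pitch) Rx(roll)).
In Python, from cell import monitor, imaging, job, find_in, trace gives the robot as it stands. The module is installed in compiled form; this text tells all that it offers.
- The arm moves only by the tool arm_command, never from a script. Its argument "steps" is a list of rows, each a list of 5 numbers: the opening, from 0 (shut) to 1 (fully open), then the shift along the tool's x, y, z in mm, then the turn about the tool's z in degrees. In form: [[gripper, dx, dy, dz, turn], ...]. A call has 1 to 20 rows; each row is the pose to reach, as a shift and turn from the pose commanded when the call began, along the tool's axes at that moment; what a row does not reach only later rows make up. A row lasts 1/8 s, in which the tool goes at most 62.5 mm and 10.7 degrees, less where a joint would pass 70% of its speed; a pose out of reach is approached as far as the arm can. A call with a gripper value outside its range is refused whole. The fingers move at their own pace and stop on an object; "force" is the grip in N (left out, the last holds). Time passes only in rows, so rows that repeat a pose let the fingers close. It gives the time, the measured TCP pose, the force, the opening and the grip force at its end, in the units of the state.
- monitor.read_state(): the state, without advancing time (a new reading comes with each control period).
- imaging.camera(name): name is "scene" or "side" or "wrist"; returns a dict with "img" (480x640x3 uint8, red, green, blue), "mtx" (3x3 intrinsics, pixels), "view" (4x4, takes a point from world to camera coordinates). Camera axes: x right, y down, z forward; pixel columns grow to the right and rows downward; lengths in mm; the calibration is good to about 2 mm. A picture is of the moment at which its call begins. There is no depth.
- job.sign_off(): hands the job in; it is judged then, once.
Trained networks look in a picture, given as the dict that the camera call returned (one of the last four; its "shot" number tells which), for a name from the list of things; names that differ only in an ending like _2 or _b are one class to them, and where a whole thing is asked for, a point or a joint stands for the part that bears it (a point fixed in the world has none). Each returns a list of dicts, best first, with "p" (0 to 1); they miss things now and then, are a little off and sometimes report something else, mostly with a low value. They report only what shows in the picture. A call takes as long as a camera call.
- find_in(picture, target): "rect" ([centre column, centre row, width, height] in pixels, round what is visible of it).
- trace(picture, target): "region" (480x640 bool, what is visible of it) and "rect" ([centre column, centre row, width, height] in pixels, round what is visible of it).
The state is a dict: "clock": time; "joints": joint angles; "qd": joint speeds; "effort": joint torques, N m; "eef_pos": TCP position; "eef_rot": TCP orientation; "wrist_force": force on the tool from outside, world axes, zero at the start; "moment": the same for the moment, N m; "finger_gap": finger opening in mm; "finger_force": force on a finger pad.
Only numpy, scipy, OpenCV 4.12 (cv2) and the standard library are available. Lean on these libraries where they do the work, as an engineer would, in place of code of your own. Each camera call takes 0.05 s, during which the arm holds its last target. There are 200 camera calls.

## Working session

There is one attempt and no reset: what is moved stays moved. The work goes in short steps, Python scripts to look and compute and a tool call to move; the robot and the scene stay as the last step left them, time stands still between calls to the robot, and variables do not carry over. Pictures are saved under pics/ and viewed, at most 13 in all, crops included, and the job is handed in when it is done.

Besides the shell and the picture viewer there is one more tool, called by a JSON object that holds its "method" and its "body". arm_command: Moves the arm, as the interface text tells. Its arguments: {"type":"object","properties":{"steps":{"type":"array","items":{"type":"array","items":{"type":"number"}}},"force":{"type":"number"}},"required":["steps"]}

```bash
mkdir -p pics; cat > h.py <<'E'
import numpy as np, cv2
from cell import monitor, imaging, job, find_in, trace
def ray(c,u,v):
    V=np.array(c["view"]);R=V[:3,:3];t=V[:3,3]
    d=R.T@np.linalg.inv(c["mtx"])@[u,v,1];o=-R.T@t
    return o,d
def at_z(c,u,v,z):
    o,d=ray(c,u,v);return o+d*(z-o[2])/d[2]
def proj(c,P):
    P=np.atleast_2d(P);V=np.array(c["view"]);q=(P@V[:3,:3].T+V[:3,3])@np.array(c["mtx"]).T
    return q[:,:2]/q[:,2:]
def save(c,n): cv2.imwrite(f"pics/{n}.png",c["img"][:,:,::-1])
E
python3 - <<'E'
from h import *
s=monitor.read_state();print({k:np.round(v,3) for k,v in s.items()})
L=[]
for n in("scene","side"):
    c=imaging.camera(n);L.append(c["img"]);save(c,n+"0")
    print(n,np.round(ray(c,320,240),2).tolist())
    for t in("upper_box","middle_box","lower_box","spare_box","tray"):
        print(t,[(np.round(r["rect"]).tolist(),round(r["p"],2)) for r in find_in(c,t)])
E
```

```text
{'clock': np.float64(0.0), 'joints': array([ 1.162,  0.3  ,  1.522,  0.   ,  1.321, -0.067]), 'qd': array([-0.   ,  0.   ,  0.001, -0.   , -0.001,  0.001]), 'effort': array([ 1.0000e-03, -5.3183e+01, -3.5273e+01,  7.1000e-02,  2.5000e-02,
       -0.0000e+00]), 'eef_pos': array([184.255, 517.957, 223.886]), 'eef_rot': array([-3.14, -0.  ,  2.8 ]), 'wrist_force': array([-0.241, -1.037, -0.173]), 'moment': array([0.005, 0.027, 0.045]), 'finger_force': np.float64(0.0), 'finger_gap': np.float64(94.027)}
scene [[-326.47, -419.2, 877.02], [0.67, 0.35, -0.65]]
upper_box [([381.0, 236.0, 49.0, 26.0], 0.98)]
middle_box [([378.0, 258.0, 47.0, 20.0], 0.68)]
lower_box [([376.0, 269.0, 44.0, 16.0], 0.7)]
spare_box [([187.0, 219.0, 46.0, 35.0], 0.9)]
tray [([473.0, 332.0, 98.0, 100.0], 0.56)]
side [[368.96, 1019.67, 476.55], [0.14, -0.93, -0.35]]
upper_box [([321.0, 218.0, 32.0, 27.0], 0.9)]
middle_box [([323.0, 239.0, 33.0, 28.0], 0.55)]
lower_box [([325.0, 253.0, 29.0, 24.0], 0.57), ([366.0, 225.0, 58.0, 20.0], 0.25)]
spare_box [([318.0, 361.0, 46.0, 47.0], 0.97), ([321.0, 216.0, 32.0, 25.0], 0.7)]
tray [([366.0, 224.0, 58.0, 17.0], 0.57)]
```

View pics/scene0.png

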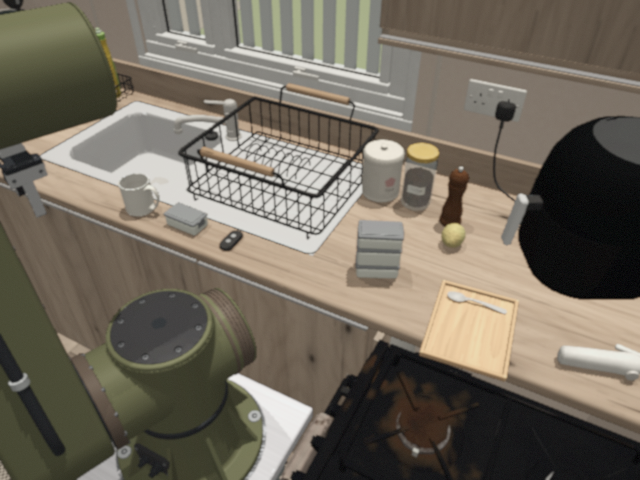

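View pics/side0.png

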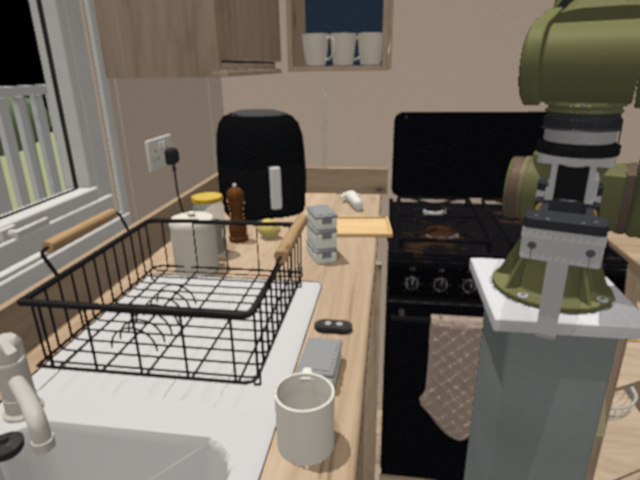

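```bash
python3 - <<'E'
from h import *
c=imaging.camera("scene")
def rectof(t,z):
    r=trace(c,t)[0];m=r["region"].astype(np.uint8);ys,xs=np.nonzero(m)
    P=np.array([at_z(c,u,v,z)[:2] for u,v in zip(xs,ys)],np.float32)
    print(t,r["p"],r["rect"],cv2.minAreaRect(P),P.mean(0))
rectof("upper_box",132);rectof("tray",14);rectof("spare_box",40)
print(at_z(c,381,236,120))
w=imaging.camera("wrist");V=np.array(w["view"]);s=monitor.read_state()
from scipy.spatial.transform import Rotation as R
Rt=R.from_euler("xyz",s["eef_rot"]).as_matrix()
print("tool axes\n",Rt.round(3)); print("cam in tool",Rt.T@(-V[:3,:3].T@V[:3,3]-s["eef_pos"]),"\n",(Rt.T@V[:3,:3].T).round(2)); print(w["mtx"])
E
```

```text
upper_box 0.94 [380.4, 236.9, 42.1, 28.1] ((518.0272216796875, -128.39340209960938), (95.41899871826172, 97.12333679199219), 23.67373275756836) [ 516.38477 -129.49924]
tray 0.75 [470.9, 330.5, 97.6, 101.4] ((465.3885498046875, -365.37615966796875), (230.31260681152344, 169.43701171875), 5.803587913513184) [ 453.4981 -369.1839]
spare_box 0.9 [185.9, 219.0, 44.3, 34.6] ((452.1485595703125, 365.15118408203125), (127.01586151123047, 86.19332885742188), 87.22470092773438) [451.77695 363.52914]
[ 525.97022973 -127.58188768  120.        ]
tool axes
 [[-0.942  0.335  0.   ]
 [ 0.335  0.942 -0.   ]
 [-0.    -0.    -1.   ]]
cam in tool [ 7.48420864e+01  5.66384822e-02 -1.60108924e+02] 
 [[ 0.   -0.97 -0.26]
 [ 1.    0.   -0.  ]
 [ 0.   -0.26  0.97]]
[[343.97864292   0.         320.22620492]
 [  0.         343.97864292 236.95596953]
 [  0.           0.           1.        ]]
```

The scene picture shows the stack at about (380,248), the tray at (471,330) with the spoon at its far end, the spare box at (186,219), and the fob at (231,239). The side view agrees: the stack is at (322,235) and its narrow side lies along world x. I'll move above the stack for a closer look.

{"method": "arm_command", "body": {"steps": [[1,-532,-493,-30,70.5],[1,-532,-493,-30,70.5],[1,-532,-493,-30,70.5],[1,-532,-493,-30,70.5],[1,-532,-493,-30,70.5],[1,-532,-493,-30,70.5],[1,-532,-493,-30,70.5],[1,-532,-493,-30,70.5],[1,-532,-493,-30,70.5],[1,-532,-493,-30,70.5],[1,-532,-493,-30,70.5],[1,-532,-493,-30,70.5],[1,-532,-493,-30,70.5],[1,-532,-493,-30,70.5],[1,-532,-493,-30,70.5],[1,-532,-493,-30,70.5]]}}

```text
clock: 2.85
eef_pos: [520.2, -123.9, 254.8]
eef_rot: [3.141, 0.0, 1.57]
wrist_force: [0.0, -0.5, 0.4]
finger_gap: 94.3
finger_force: 0.0
```

```bash
python3 - <<'E'
from h import *
s=monitor.read_state();print(s["clock"],s["eef_pos"],s["eef_rot"],s["joints"].round(2))
c=imaging.camera("wrist");save(c,"w1")
for t,z in(("upper_box",132),("middle_box",92)):
  for r in trace(c,t)[:2]:
    ys,xs=np.nonzero(r["region"]);P=np.array([at_z(c,u,v,z)[:2] for u,v in zip(xs,ys)],np.float32)
    print(t,r["p"],r["rect"],cv2.minAreaRect(P))
c=imaging.camera("scene");save(c,"s1")
r=trace(c,"tray")[0];ys,xs=np.nonzero(r["region"]);P=np.array([at_z(c,u,v,14)[:2] for u,v in zip(xs,ys)],np.float32)
print("tray",r["p"],r["rect"],cv2.minAreaRect(P)); print("fob",at_z(c,231,239,5))
E
```

```text
2.85 [ 520.22377637 -123.88600034  254.75575616] [3.14113380e+00 1.21518018e-04 1.57039998e+00] [-0.3   0.24  1.52  0.    1.38 -0.3 ]
upper_box 0.81 [339.8, 228.3, 109.5, 124.7] ((538.8343505859375, -120.15400695800781), (59.703399658203125, 102.47835540771484), 24.092676162719727)
tray 0.59 [472.0, 331.0, 101.0, 104.7] ((463.650146484375, -365.4832763671875), (230.77365112304688, 170.98475646972656), 6.023474216461182)
fob [469.41474164 244.61424478   5.        ]
```

View pics/w1.png

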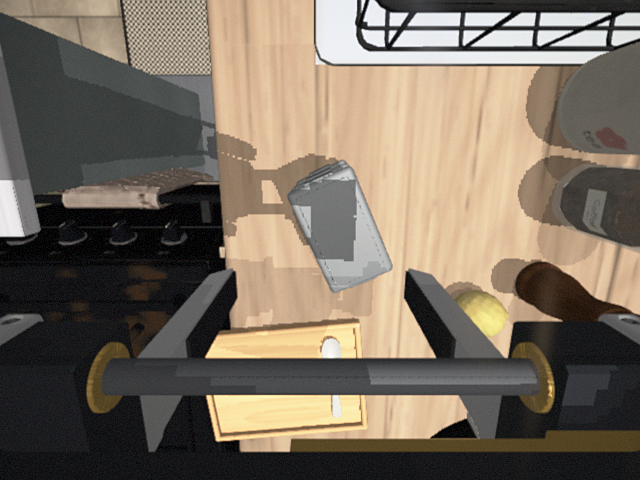

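```bash
python3 - <<'E'
from h import *
c=imaging.camera("scene")
def hgt(base,top):
    b=at_z(c,*base,0);o,d=ray(c,*top)
    # top point on vertical line through b
    A=np.array([d,[0,0,-1]]).T;x=np.linalg.lstsq(A,b-o,rcond=None)[0];return b.round(),x[1].round()
for n,b,t in(("white",(380,199),(382,158)),("glass",(416,208),(422,162)),("mill",(451,225),(458,180)),("lemon",(453,247),(453,224)),("airfryer handle",(508,243),(518,200)),("rack corner",(315,231),(313,178))):print(n,*hgt(b,t))
# gripper body footprint at grasp
a=np.deg2rad(24);y=np.array([np.cos(a),np.sin(a)]);x=np.array([-y[1],y[0]])
for i in(-88,88):
  for j in(-37,37):print((np.array([539,-120])+i*y+j*x).round())
E
```

```text
white [806. -18.  -0.] 132.0
glass [ 814. -120.   -0.] 146.0
mill [ 788. -226.    0.] 140.0
lemon [ 706. -256.    0.] 71.0
airfryer handle [ 785. -374.    0.] 132.0
rack corner [600.  76.   0.] 163.0
[ 474. -190.]
[ 444. -122.]
[ 634. -118.]
[604. -50.]
```

{"method": "arm_command", "body": {"steps": [[1,4,19,40,-24],[1,4,19,80,-24],[1,4,19,80,-24],[1,4,19,80,-24]]}}

```text
clock: 3.65
eef_pos: [539.4, -120.7, 174.3]
eef_rot: [-3.141, -0.0, 1.988]
wrist_force: [-0.1, -1.0, 0.1]
finger_gap: 93.7
finger_force: 0.0
```

```bash
python3 - <<'E'
from h import *
s=monitor.read_state();print(s["clock"],s["eef_pos"],s["eef_rot"],s["joints"].round(2))
c=imaging.camera("wrist");save(c,"w2")
for t,z in(("upper_box",132),):
  for r in trace(c,t)[:2]:
    ys,xs=np.nonzero(r["region"]);P=np.array([at_z(c,u,v,z)[:2] for u,v in zip(xs,ys)],np.float32)
    print(t,r["p"],r["rect"],cv2.minAreaRect(P))
E
```

```text
3.65 [ 539.36725484 -120.65283903  174.34032357] [-3.14138804e+00 -1.56099514e-04  1.98775887e+00] [-0.29  0.35  1.57 -0.    1.22 -0.7 ]
upper_box 0.85 [320.6, 260.5, 100.7, 153.2] ((537.9286499023438, -119.01217651367188), (58.30255889892578, 101.99718475341797), 23.801755905151367)
```

View pics/w2.png

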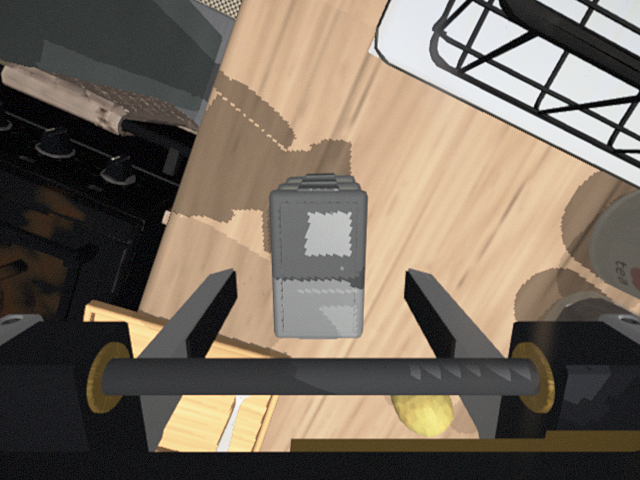

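The view shows the box centred between the fingers and aligned, with its lid at columns 272–366 and rows 190–338. I'll descend, grip and lift.

{"method": "arm_command", "body": {"steps": [[1,0,0,40,0],[1,0,0,58,0],[1,0,0,58,0],[0.4,0,0,58,0],[0.4,0,0,58,0],[0.4,0,0,58,0],[0.4,0,0,58,0],[0.4,0,0,58,0],[0.4,0,0,58,0],[0.4,0,0,58,0],[0.4,0,0,58,0]], "force": 25}}

```text
clock: 5.12
eef_pos: [539.4, -120.7, 116.8]
eef_rot: [3.141, 0.0, 1.988]
wrist_force: [-2.3, -0.4, 5.2]
finger_gap: 60.3
finger_force: 25.0
```

{"method": "arm_command", "body": {"steps": [[0.4,0,0,-15,0],[0.4,0,0,-45,0],[0.4,20,0,-60,0],[0.4,60,-2,-60,8],[0.4,110,-4,-60,16],[0.4,150,-4,-60,24],[0.4,173,-4,-50,24],[0.4,173,-4,-10,24],[0.4,173,-4,30,24],[0.4,173,-4,60,24],[0.4,173,-4,80,24],[0.4,173,-4,80,24],[0.4,173,-4,80,24]]}}

```text
clock: 6.75
eef_pos: [466.1, 35.9, 37.5]
eef_rot: [3.14, -0.0, 1.569]
wrist_force: [-0.2, 0.1, -2.1]
finger_gap: 60.1
finger_force: 25.0
```

```bash
python3 - <<'E'
from h import *
c=imaging.camera("scene");i=cv2.resize(c["img"][160:360,180:540],(720,400));w=imaging.camera("wrist")["img"]
cv2.imwrite("pics/m3.png",np.vstack([i,cv2.resize(w,(720,540))])[:,:,::-1][:940]); im=cv2.imread("pics/m3.png");cv2.imwrite("pics/m3.png",cv2.resize(im,(459,600)))
E
```

```text
(no output)
```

View pics/m3.png

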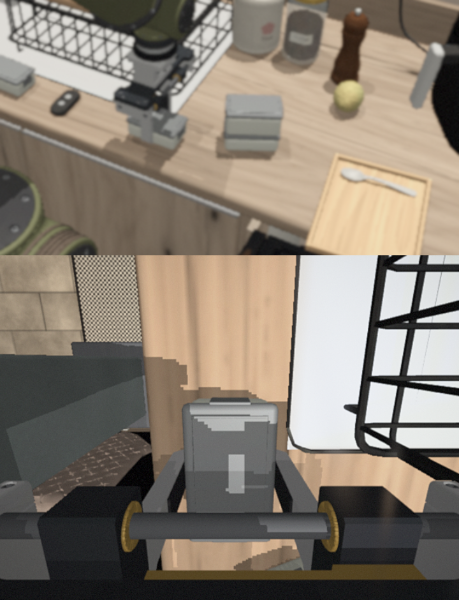

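The box is held level over free worktop, clear of the sink rim and the rack. The two remaining boxes still stand. I'll set it down and release.

{"method": "arm_command", "body": {"steps": [[0.4,0,0,8,0],[0.4,0,0,12,0],[0.4,0,0,12.5,0],[0.4,0,0,12.5,0]]}}

```text
clock: 7.35
eef_pos: [465.5, 35.9, 24.3]
eef_rot: [-3.141, 0.0, 1.569]
wrist_force: [-6.0, 0.3, 9.3]
finger_gap: 59.8
finger_force: 25.0
```

{"method": "arm_command", "body": {"steps": [[1,0,0,0,0],[1,0,0,0,0],[1,0,0,0,0],[1,0,0,0,0],[1,0,0,-20,0],[1,0,0,-70,0],[1,-20,10,-115,0],[1,-70,35,-130,-10],[1,-130,60,-130,-20],[1,-156,73.5,-130,-24],[1,-156,73.5,-130,-24],[1,-156,73.5,-130,-24]]}}

```text
clock: 8.85
eef_pos: [538.4, -119.6, 153.7]
eef_rot: [-3.141, -0.001, 1.987]
wrist_force: [-0.2, 0.3, 0.8]
finger_gap: 94.2
finger_force: 0.0
```

```bash
cat >> h.py <<'E'
def boxrect(c,t,z):
  for r in trace(c,t)[:2]:
    ys,xs=np.nonzero(r["region"]);P=np.array([at_z(c,u,v,z)[:2] for u,v in zip(xs,ys)],np.float32)
    print(t,round(r["p"],2),r["rect"],cv2.minAreaRect(P))
E
python3 - <<'E'
from h import *
s=monitor.read_state();print(s["clock"],s["eef_pos"],s["eef_rot"])
c=imaging.camera("wrist");save(c,"w4")
boxrect(c,"middle_box",92);boxrect(c,"upper_box",92)
E
```

```text
8.85 [ 538.43294275 -119.55254784  153.70566416] [-3.14114537e+00 -5.33627310e-04  1.98736263e+00]
middle_box 0.6 [320.3, 254.9, 92.6, 141.6] ((539.0628662109375, -118.66659545898438), (59.837032318115234, 102.0327377319336), 24.87078094482422)
upper_box 0.57 [309.1, 45.8, 112.9, 91.6] ((474.9440612792969, 3.010549545288086), (48.41455841064453, 55.089046478271484), 0.3933596909046173)
```

View pics/w4.png

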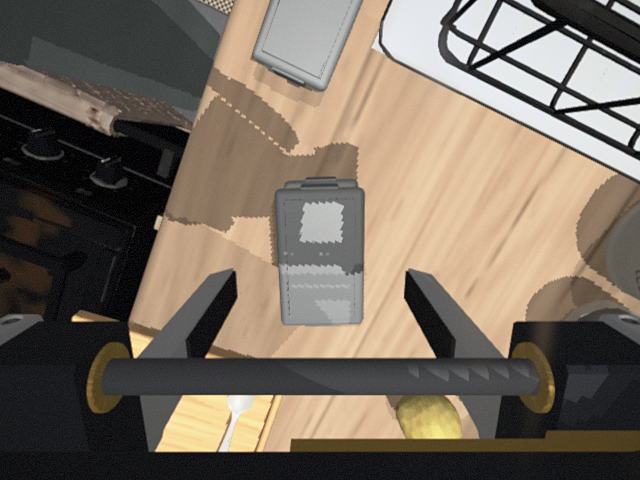

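The view shows the middle box's lid centred at (320,255) and aligned with the fingers. The top box stands safely aside at (305,45). I'll grip it and lift, then fit the tray in the scene image.

{"method": "arm_command", "body": {"steps": [[1,0,0,45,-0.5],[1,0,0,75,-0.5],[1,0,0,84,-0.5],[0.4,0,0,84,-0.5],[0.4,0,0,84,-0.5],[0.4,0,0,84,-0.5],[0.4,0,0,84,-0.5],[0.4,0,0,84,-0.5],[0.4,0,0,84,-0.5],[0.4,0,0,84,-0.5],[0.4,0,0,76,-0.5],[0.4,0,0,50,-0.5],[0.4,0,0,10,-0.5],[0.4,0,0,0,-0.5],[0.4,0,0,0,-0.5]], "force": 30}}

```text
clock: 10.88
eef_pos: [538.7, -120.2, 153.7]
eef_rot: [3.142, 0.0, 1.997]
wrist_force: [-0.1, -0.8, -3.2]
finger_gap: 60.2
finger_force: 30.0
```

```bash
python3 - <<'E'
from h import *
from scipy.optimize import minimize
c=imaging.camera("scene")
i=c["img"][200:400,330:550]
m=trace(c,"tray")[0]["region"].astype(np.uint8)
m=(cv2.morphologyEx(m,cv2.MORPH_CLOSE,np.ones((7,7))))
M=cv2.resize(m,None,fx=4,fy=4,interpolation=0)
def hull(p):
    a=p[2];Rm=np.array([[np.cos(a),-np.sin(a)],[np.sin(a),np.cos(a)]])
    P=[[*(Rm@[sx*110,sy*85]+p[:2]),z] for sx in(-1,1) for sy in(-1,1) for z in(0,14)]
    return cv2.convexHull(proj(c,P).astype(np.float32))
def cost(p):
    q=np.zeros_like(M);cv2.fillConvexPoly(q,np.round((hull(p)+.5)*64).astype(np.int32),1,shift=4)
    return 1-(q&M).sum()/(q|M).sum()
b=min((minimize(cost,[465+dx,-366,a],method="Nelder-Mead",options=dict(initial_simplex=[[465+dx,-366,a],[475+dx,-366,a],[465+dx,-356,a],[465+dx,-366,a+.06]])) for dx in(0,8) for a in(.05,.12)),key=lambda r:r.fun)
print(b.x,np.rad2deg(b.x[2]),b.fun)
a=b.x[2];t=b.x[:2]-25*np.array([np.cos(a),np.sin(a)]);print("target",t)
j=c["img"].copy();cv2.polylines(j,[np.round(hull(b.x)).astype(np.int32)],True,(255,0,0))
cv2.imwrite("pics/s5.png",cv2.resize(j[190:400,330:550],(786,750))[:600,:,::-1])
E
```

```text
[ 4.71596172e+02 -3.64733562e+02  9.70660388e-02] 5.561474354757112 0.04706738104531105
target [ 446.71385184 -367.15640445]
```

View pics/s5.png

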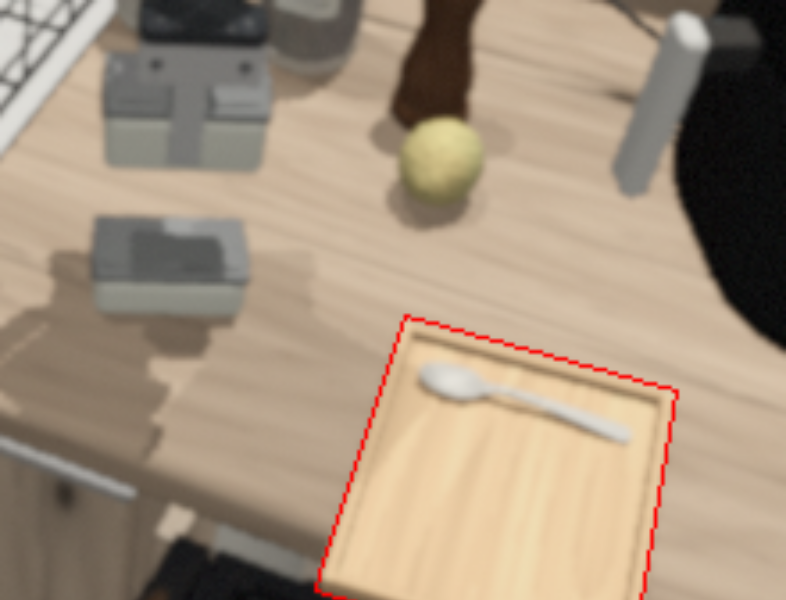

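The fitted outline sits on the tray's edges: far corners at (405,317) and (677,391), spoon at the far end. I'll carry the middle box over the tray and lower it to 25 mm above the floor.

{"method": "arm_command", "body": {"steps": [[0.4,-40,-40,0,4],[0.4,-80,-80,0,9],[0.4,-120,-120,0,14],[0.4,-160,-160,0,18.8],[0.4,-187,-185.5,0,18.8],[0.4,-187,-185.5,30,18.8],[0.4,-187,-185.5,65,18.8],[0.4,-187,-185.5,92,18.8],[0.4,-187,-185.5,92,18.8],[0.4,-187,-185.5,92,18.8]]}}

```text
clock: 12.22
eef_pos: [447.4, -367.4, 62.5]
eef_rot: [3.141, 0.0, 1.669]
wrist_force: [0.0, -0.3, -1.2]
finger_gap: 59.7
finger_force: 30.0
```

```bash
python3 - <<'E'
from h import *
c=imaging.camera("scene");w=imaging.camera("wrist")["img"]
cv2.imwrite("pics/m6.png",np.hstack([cv2.resize(c["img"][200:400,380:580],(400,400)),cv2.resize(w,(400,400))])[:,:,::-1])
print(monitor.read_state()["eef_rot"])
E
```

```text
[3.14053091e+00 1.24219461e-03 1.66891652e+00]
```

View pics/m6.png

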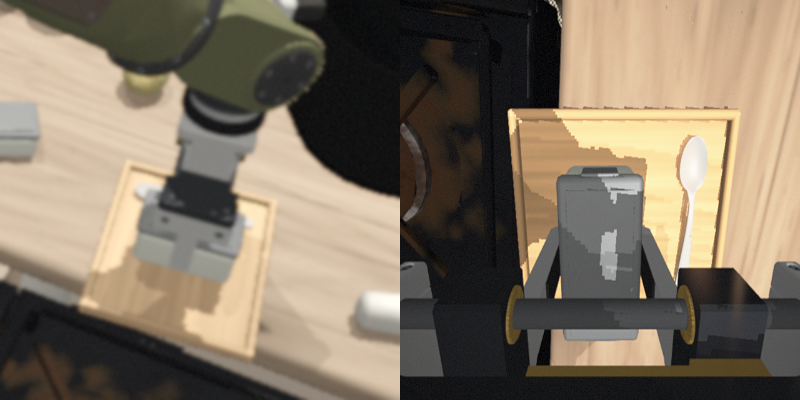

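The box hangs level and parallel to the tray, inside the rim and clear of the spoon, with its lid at about (600,255) in the right half. I'll lower it and release.

{"method": "arm_command", "body": {"steps": [[0.4,0,0,12,0],[0.4,0,0,22,0],[0.4,0,0,26,0],[0.4,0,0,27,0],[0.4,0,0,27,0]]}}

```text
clock: 12.95
eef_pos: [446.9, -367.0, 36.4]
eef_rot: [-3.141, -0.001, 1.669]
wrist_force: [-12.2, 9.4, 23.9]
finger_gap: 60.0
finger_force: 30.0
```

{"method": "arm_command", "body": {"steps": [[0.88,0,0,0,0],[0.88,0,0,0,0],[0.88,0,0,0,0],[0.88,0,0,0,0],[0.88,0,0,-20,0],[0.88,0,0,-60,0],[0.88,0,0,-100,0],[1,40,20,-100,-4],[1,80,40,-100,-8],[1,130,60,-100,-13],[1,180,90,-100,-18.8],[1,225,110,-100,-18.8],[1,237,115.5,-100,-18.8],[1,237,115.5,-100,-18.8]]}}

```text
clock: 14.7
eef_pos: [539.0, -119.9, 134.9]
eef_rot: [-3.141, 0.0, 1.998]
wrist_force: [-0.2, -1.3, -0.1]
finger_gap: 93.8
finger_force: 0.0
```

```bash
python3 - <<'E'
from h import *
s=monitor.read_state();print(s["clock"],s["eef_pos"],s["eef_rot"])
c=imaging.camera("wrist")
boxrect(c,"lower_box",40)
d=imaging.camera("scene")
cv2.imwrite("pics/m7.png",np.hstack([cv2.resize(d["img"][200:400,360:560],(320,320)),cv2.resize(c["img"],(427,320))])[:,:,::-1])
E
```

```text
14.7 [ 538.99752349 -119.91233538  134.88158552] [-3.14144929e+00  4.96016429e-05  1.99791455e+00]
lower_box 0.86 [323.2, 240.8, 83.8, 127.1] ((540.4910278320312, -118.7242431640625), (60.15860366821289, 102.94247436523438), 25.630849838256836)
```

View pics/m7.png

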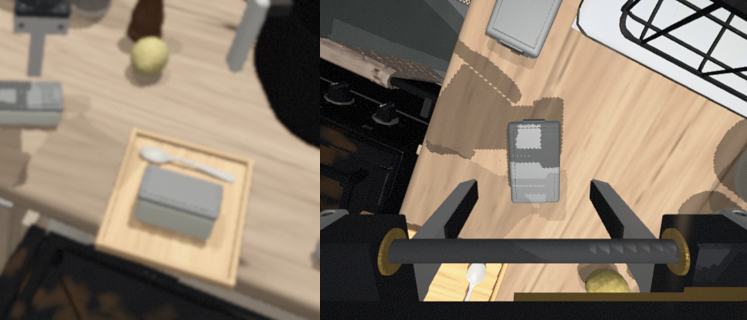

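The middle box lies flat inside the rim beside the spoon. The bottom box is undisturbed, with its lid at about (535,162) in the montage. I'll fetch the top box with the same grasp.

{"method": "arm_command", "body": {"steps": [[1,45,0,0,8],[1,95,-1,0,16],[1,145,-2,0,24.6],[1,172,-2,0,24.6],[1,172,-2,0,24.6],[1,172,-2,0,24.6],[1,172,-2,50,24.6],[1,172,-2,95,24.6],[1,172,-2,110,24.6],[1,172,-2,110,24.6],[0.4,172,-2,110,24.6],[0.4,172,-2,110,24.6],[0.4,172,-2,110,24.6],[0.4,172,-2,110,24.6],[0.4,172,-2,110,24.6],[0.4,172,-2,110,24.6],[0.4,172,-2,110,24.6]], "force": 25}}

```text
clock: 16.98
eef_pos: [466.1, 35.8, 25.3]
eef_rot: [3.141, -0.0, 1.568]
wrist_force: [-1.8, -0.8, 6.2]
finger_gap: 59.8
finger_force: 25.0
```

{"method": "arm_command", "body": {"steps": [[0.4,0,0,-15,0],[0.4,0,0,-50,0],[0.4,0,0,-85,0],[0.4,-40,20,-85,-8],[0.4,-80,40,-85,-16],[0.4,-130,64,-85,-25.7],[0.4,-156,76,-85,-25.7],[0.4,-156,76,-75,-25.7],[0.4,-156,76,-55,-25.7],[0.4,-156,76,-52,-25.7],[0.4,-156,76,-52,-25.7]]}}

```text
clock: 18.35
eef_pos: [541.5, -119.9, 77.3]
eef_rot: [-3.142, -0.0, 2.017]
wrist_force: [-0.2, -0.1, -2.5]
finger_gap: 59.7
finger_force: 25.0
```

```bash
python3 - <<'E'
from h import *
s=monitor.read_state();print(s["clock"],s["eef_pos"],s["eef_rot"])
c=imaging.camera("wrist");boxrect(c,"upper_box",77+15)
d=imaging.camera("scene");e=imaging.camera("side")
f=lambda i:cv2.resize(i,(400,300))
cv2.imwrite("pics/m8.png",np.vstack([np.hstack([f(d["img"][210:300,320:440]),f(e["img"][180:285,250:390])]),np.hstack([f(c["img"]),f(c["img"][150:390,160:480])])])[:,:,::-1])
E
```

```text
18.35 [ 541.45003418 -119.89418381   77.34403192] [-3.14153096e+00 -1.11412051e-04  2.01669811e+00]
upper_box 0.77 [320.4, 298.1, 137.2, 202.5] ((541.0845947265625, -117.04092407226562), (58.10426330566406, 101.23856353759766), 25.584062576293945)
```

View pics/m8.png

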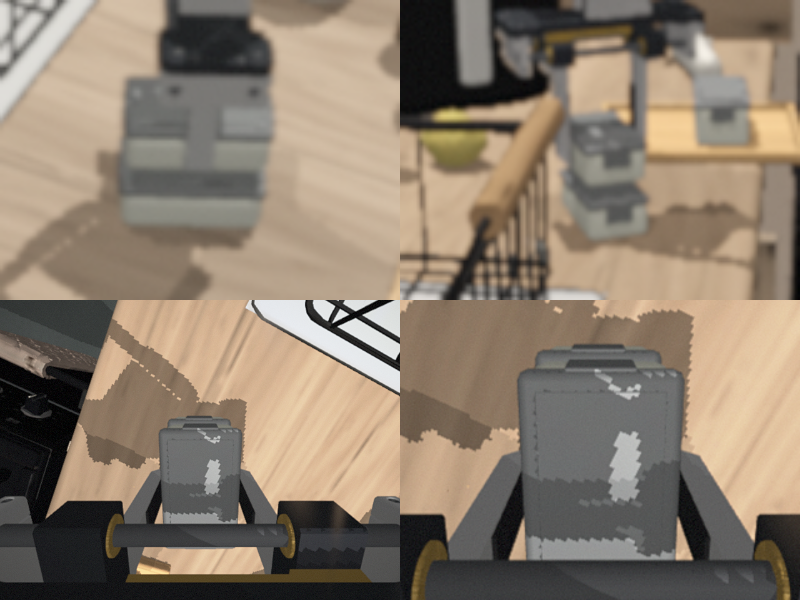

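The top box hangs square above the bottom box. It is about 2 mm too far along tool x and about 1 mm off sideways. I'll correct both, lower and release.

{"method": "arm_command", "body": {"steps": [[0.4,-2,-0.8,0,0],[0.4,-2,-0.8,5,0],[0.4,-2,-0.8,9,0],[0.4,-2,-0.8,12,0],[0.4,-2,-0.8,12.5,0],[0.4,-2,-0.8,12.5,0]]}}

```text
clock: 19.3
eef_pos: [541.5, -122.6, 65.3]
eef_rot: [-3.141, -0.0, 2.016]
wrist_force: [-7.5, 1.7, 11.0]
finger_gap: 59.7
finger_force: 25.0
```

{"method": "arm_command", "body": {"steps": [[1,-2,0,0,0],[1,-2,0,0,0],[1,0,0,0,0],[1,0,0,0,0],[1,0,0,-20,0],[1,0,0,-60,0],[1,0,0,-110,0],[1,0,0,-110,0],[1,0,0,-110,0]]}}

```text
clock: 20.42
eef_pos: [541.4, -122.5, 173.8]
eef_rot: [-3.141, -0.0, 2.016]
wrist_force: [0.4, -0.4, 0.0]
finger_gap: 94.1
finger_force: 0.0
```

```bash
python3 - <<'E'
from h import *
s=monitor.read_state();print(s["clock"],s["eef_pos"],s["eef_rot"])
c=imaging.camera("wrist");boxrect(c,"upper_box",80)
d=imaging.camera("scene");e=imaging.camera("side");boxrect(d,"spare_box",40)
f=lambda i:cv2.resize(i,(400,300))
cv2.imwrite("pics/m9.png",np.vstack([np.hstack([f(d["img"][200:380,320:560]),f(e["img"][180:285,250:390])]),np.hstack([f(c["img"]),f(c["img"][150:390,160:480])])])[:,:,::-1])
E
```

```text
20.425 [ 541.39673035 -122.51328087  173.7944439 ] [-3.14107974e+00 -4.55418311e-04  2.01619548e+00]
upper_box 0.6 [323.0, 240.1, 83.8, 125.1] ((541.6238403320312, -121.11540222167969), (58.792503356933594, 101.39147186279297), 25.55514144897461)
spare_box 0.79 [192.6, 219.6, 34.6, 32.5] ((450.72784423828125, 358.33160400390625), (112.45497131347656, 83.16850280761719), 87.265625)
```

View pics/m9.png

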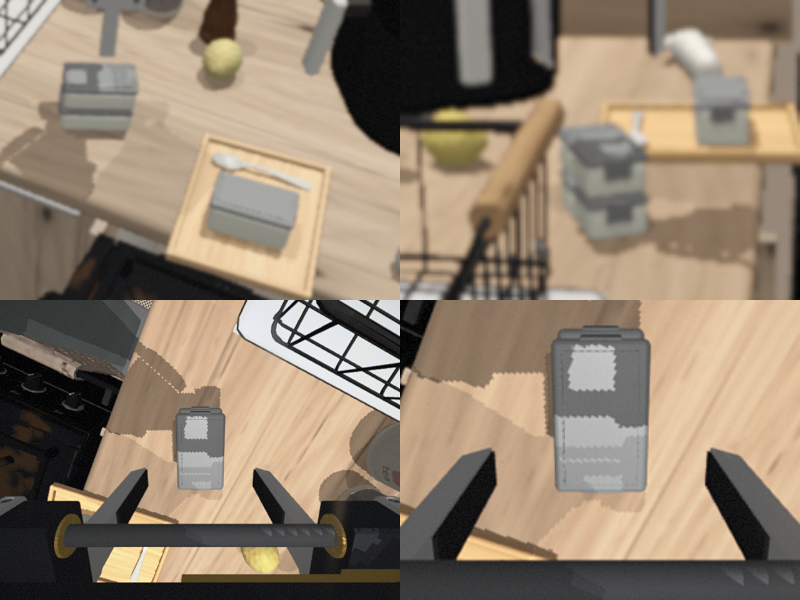

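The top box sits square on the bottom box, off by no more than about 2 mm. The middle box lies flat in the tray and the gripper is clear.

```bash
python3 -c "
from cell import job
print(job.sign_off())"
```

```text
the job is handed in; nothing more can be done
None
```

The job is done and handed in at about 20 s: the middle box lies flat in the tray beside the teaspoon, the top box is back on the bottom box to within about 2 mm, and the spare box was not touched.

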